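# Fit the blue filter plate into the microscope light base

### The arm

A 6-joint arm with a two-finger parallel gripper is mounted at the origin on the work surface. World frame = base frame: x ahead of the robot, y to its left, z up, the work surface at z = 0. Lengths are in m, angles in rad, forces in N, time in s.
With the tool pointing down it reaches from about 0.2 to 0.875 m from the base axis. Payload 3.4 kg.
Tool frame: the origin (TCP) lies between the finger pads; the fingertips stand 25 mm ahead of it and the grasp point (between the pads) lies 6 mm ahead of it (r.nose_length is the z of the fingertips in the tool frame, in m); z points along the fingers, x is the direction in which the jaws open and shut, and the axes are right-handed (so a half turn about z gives the same grasp; the last joint's range is limited). The gripper opens to 94 mm and grips with 3 to 60 N. Pads are 16 mm wide; open, the fingers measure 119 mm over their backs; the gripper's body (75 mm by 177 mm) begins 78 mm behind the grasp point.
Start: joints at [-1.229, 0.276, 1.505, -0, 1.361, -0.121], TCP at [0.257, -0.515, 0.23] pointing down, gripper open.
Joint ranges: [-2.89, 2.89], [-0.75, 2.08], [0.22, 2.7], [-1.18, 4.32], [0.11, 2.71], [-2.7, 2.7]. Speed limits (rad/s): [2.57, 2.57, 3.14, 3.14, 3.14, 3.14].

### API

Orientations are given as a unit quaternion [w, x, y, z].
In Python, from plant import r, gripper_to, inverse_kinematics, vision, models, telemetry gives the robot as it stands. Calls block until the motion is done:
- r.move_to(position, orientation): joint-space move of the TCP to a pose.
- r.move_l(position, rot=None, vel=0.15, guard=None): straight line of the TCP; rot=None keeps the orientation; vel is the mean speed in m/s. With guard (N) it stops when the force on the tool has changed by that much, and returns True; else False.
- r.movej(angles): joint-space move.
- gripper_to(opening, f_grip=None): finger opening in m; f_grip is the grip in N (None keeps the last); returns when the fingers have stopped.
- r.hold(seconds).
- inverse_kinematics(position, orientation): joint angles nearest the present ones, or None.
- vision.snapshot(name): name is "scene" or "top"; returns the picture (400x640x3 uint8, red, green, blue); there is no depth.
- vision.get_calibration(name): a dict with "fx", "fy", "cx", "cy" (pixels), "D" ([k1, k2, p1, p2, k3] as OpenCV has them; the pictures are not rectified), "position" and "orientation" of the camera in the world. Camera axes: x right, y down, z forward; pixel columns grow to the right and rows downward; lengths in m; the calibration is good to about 2 mm. A picture is of the moment at which its call begins. get_calibration takes no time and is no camera call.
A pose or a line that the arm cannot do raises r.PlanningError and nothing moves.
- r.sign_off(): hands the job in, once; it reports no verdict.
Trained networks look in the newest picture that a camera, given by its name, has taken for a name from the list of things; names that differ only in an ending like _2 or _b are one class to them, and where a whole thing is asked for, a point or a joint stands for the part that bears it (a point fixed in the world has none). Each returns a list of dicts, best first, with "score" (0 to 1); they miss things now and then, are a little off and sometimes report something else, mostly with a low value. They report only what shows in the picture. A call takes as long as a camera call. They do not tell look-alikes from the thing itself.
- models.boxes_of(thing, camera): "at" ([x, y, z] in m, in world coordinates, good to about 4 mm: the middle of the surface that is visible of it).
- models.regions_of(thing, camera): "pixels" (400x640 bool, what is visible of it).
- models.mark_of(thing, camera): "at" ([x, y, z] in m, in world coordinates, good to about 4 mm: a listed point, or the origin of a listed thing).
Readings, each from a call of its own:
- telemetry.current_t(): time.
- telemetry.current_joints(): joint angles.
- telemetry.current_dq(): joint speeds.
- telemetry.current_joint_efforts(): joint torques, N m.
- telemetry.current_ee_pos(): TCP position.
- telemetry.current_tool_rot(): TCP orientation.
- telemetry.current_wrist_force(): force on the tool from outside, world axes, zero at the start.
- telemetry.current_torque(): the same for the moment, N m.
- telemetry.current_opening(): finger opening in m.
Only numpy, scipy, OpenCV 4.12 (cv2) and the standard library are available. Lean on these libraries where they do the work, as an engineer would, in place of code of your own. Each camera call takes 0.05 s, during which the arm holds its last target.

### The job

Fit the blue filter plate into the pocket of the white light base: hold it tilted, tuck its red edge under the teal lip, then lower the opposite edge all the way down before letting go, so that the plate lies flat on the lit window with its red edge still under the lip. Leave the amber filter plate where it lies.

Things in the scene. Friction and masses are not known exactly. Their poses are not given: they have to be found in the camera images.
- blue_plate: Plate to fit: aluminium frame, blue pane, 120 (x) by 80 (y) by 6 mm thick, 0.11-0.22 kg, loose, flat on the table. Mid-top stands a black grip block, 40 (x) by 16 mm (y), its top 51 mm above the underside, over the mass centre. Origin: centre of the underside, z up. The short edge at -x has a red strip 10 mm wide and starts roughly towards the robot.
- blue_plate_red_edge (a point): Midpoint of the blue plate's red edge, at its underside: 60 mm from the plate's origin along the plate's -x. Axes as the plate's.
- pocket (a point): White light base, fixed: centre of its pocket's pale yellow lit floor, 30 mm above the table; z up, -x to the teal lip (roughly towards the robot). Pocket: x -68 to 68, y -50 to 50 mm. The lip covers x -68 to -42, underside 20, top 25 mm above the floor. End wall (x 68 to 88) is 18 high, side walls (18 thick) 10. The opening is shorter than the plate: it enters only tilted, about 15 degrees.
- amber_plate: Amber filter plate, a bystander: the same shape and size as the blue plate, with an orange-yellow pane; also loose, flat on the table. Origin: centre of the underside.
Not all that is in view belongs to the job. What is shaped like the blue_plate but pink is not meant.

How it is judged:
On the way, in this order (a step that is already met when the one before it is completed fails the run):
1. the red edge is under the lip, low in the pocket, while the plate is still tilted with its opposite edge raised (x of blue_plate_red_edge in the frame of pocket between -0.075 and -0.045 m and z of blue_plate_red_edge in the frame of pocket below 0.016 m and angle between blue_plate's own z axis and vertical above 0.08 rad and z of blue_plate in the frame of pocket above 0.004 m), for 0.05 s.
2. the opposite edge has been lowered (to within about 10 mm) while the plate is still in the gripper (x of blue_plate_red_edge in the frame of pocket below -0.045 m and z of blue_plate in the frame of pocket below 0.01 m and angle between blue_plate's own z axis and vertical below 0.075 rad and contact force between the fingers and blue_plate above 0.5 N), for 0.05 s.
At the end, for the whole second after the job is handed in: The blue plate lies at rest flat (within 3 degrees) on the pocket floor (within 5 mm), within 15 mm of the pocket's middle line and 12 degrees of its direction, the red edge under the lip; the amber plate is within 30 mm of where it was (x of blue_plate_red_edge in the frame of pocket below -0.045 m and z of each of blue_plate_red_edge, blue_plate in the frame of pocket below 0.005 m and z of blue_plate in the frame of pocket above -0.005 m and y of blue_plate in the frame of pocket between -0.015 and 0.015 m and angle between blue_plate's own z axis and vertical below 0.06 rad and angle between the x axis of blue_plate and the x axis of pocket, either way round below 0.22 rad and linear speed of blue_plate below 0.02 m/s and distance of amber_plate from where it was at the start of the episode below 0.03 m); the robot touches nothing.
It fails at once if the amber plate is moved by more than 30 mm (distance of amber_plate from where it was at the start of the episode above 0.03 m).
It also fails if it takes over 38 s, if anything falls off the work surface, if the arm or the gripper's body presses on something with over 40 N, if the wrist force passes 120 N, or if a joint passes its speed limit or range.

## Working session

There is one attempt and no reset: what is moved stays moved. The work goes in short steps, each a Python script; the robot and the scene stay as the last script left them, time stands still between calls to the robot, and variables do not carry over. Pictures are saved under pics/ and viewed, and the job is handed in when it is done.

```bash
mkdir -p pics; ls; python3 - <<'E'
from plant import r, vision, models, telemetry
import cv2
for n in ("scene","top"):
    im=vision.snapshot(n); cv2.imwrite(f"pics/{n}0.png",im[:,:,::-1])
    c=vision.get_calibration(n); print(n,c)
    for t in ("blue_plate","blue_plate_red_edge","pocket","amber_plate"):
        for m in ("mark_of",):
            try: print(t,[(d['score'],d['at']) for d in getattr(models,m)(t,n)])
            except Exception as e: print(t,e)
print(telemetry.current_t(), r.nose_length, telemetry.current_tool_rot())
E
```

```text
pics
scene {'fx': 376.8736945504685, 'fy': 376.8736945504685, 'cx': 316.90495503562073, 'cy': 195.65813906217417, 'D': array([-0.08684135,  0.        ,  0.        ,  0.        ,  0.        ]), 'position': array([ 0.89258931, -0.11808732,  0.6074559 ]), 'orientation': array([-0.25721961,  0.76557061,  0.55858806, -0.18899497])}
blue_plate [(0.84, [0.4874, 0.0807, -0.0008]), (0.74, [0.3161, 0.1402, -0.0015]), (0.62, [0.6724, 0.0993, -0.0008])]
blue_plate_red_edge [(0.85, [0.4327, 0.0618, 0.0005]), (0.84, [0.7322, 0.096, -0.0037]), (0.82, [0.369, 0.1507, -0.0004])]
pocket [(0.68, [0.5811, -0.2001, 0.0313])]
amber_plate [(0.68, [0.5829, 0.2551, 0.0031])]
top {'fx': 485.5745858329812, 'fy': 485.5745858329812, 'cx': 313.86958490014985, 'cy': 198.1672673735995, 'D': array([-0.14706392,  0.        ,  0.        ,  0.        ,  0.        ]), 'position': array([0.34230635, 0.01328248, 1.03001667]), 'orientation': array([ 0.06920311, -0.69632422,  0.71240514, -0.0531266 ])}
blue_plate [(0.96, [0.6709, 0.0988, -0.0017]), (0.81, [0.3158, 0.1383, 0.0009]), (0.61, [0.4899, 0.0813, 0.0006])]
blue_plate_red_edge [(0.74, [0.4308, 0.0625, 0.0004]), (0.61, [0.3733, 0.1541, -0.0017]), (0.59, [0.7306, 0.091, -0.0001])]
pocket [(0.71, [0.5775, -0.2011, 0.0268])]
amber_plate [(0.76, [0.5864, 0.2572, 0.0013])]
0.5 0.025 [ 1.08333396e-06  8.50416599e-01 -5.26109883e-01  1.19876814e-05]
```

View pics/scene0.png

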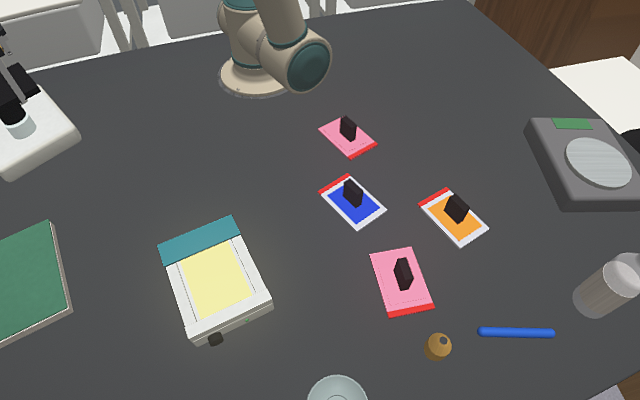

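View pics/top0.png

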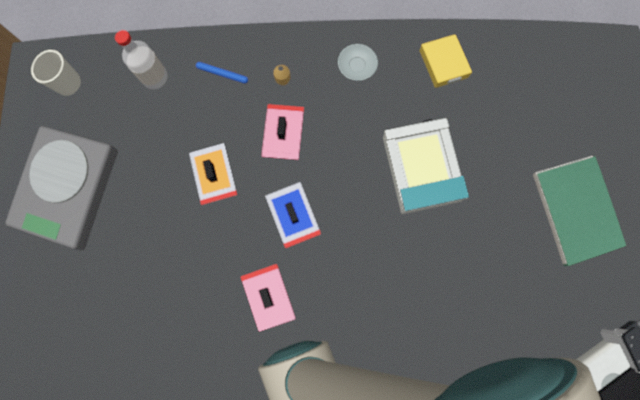

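The blue plate is at scene (352,200) and top (292,214). The base is at scene (215,280) and top (425,165), with its teal lip on the robot side. Next I'll measure yaw from the color regions.

```bash
cat > h.py <<'E'
import numpy as np, cv2
from scipy.spatial.transform import Rotation as R
def rot(q): return R.from_quat([q[1],q[2],q[3],q[0]]).as_matrix()
def unproj(c,uv,z):
    K=np.array([[c['fx'],0,c['cx']],[0,c['fy'],c['cy']],[0,0,1]])
    p=cv2.undistortPoints(np.asarray(uv,float).reshape(-1,1,2),K,c['D']).reshape(-1,2)
    d=np.c_[p,np.ones(len(p))]@rot(c['orientation']).T
    o=c['position']; return o+d*((z-o[2])/d[:,2])[:,None]
def proj(c,P):
    K=np.array([[c['fx'],0,c['cx']],[0,c['fy'],c['cy']],[0,0,1]])
    Rm=rot(c['orientation']).T; rv=cv2.Rodrigues(Rm)[0]
    return cv2.projectPoints(np.asarray(P,float).reshape(-1,1,3),rv,-Rm@c['position'],K,c['D'])[0].reshape(-1,2)
def rect(c,mask,z):
    cs,_=cv2.findContours(mask.astype(np.uint8),cv2.RETR_EXTERNAL,cv2.CHAIN_APPROX_NONE)
    k=max(cs,key=cv2.contourArea); P=unproj(c,k.reshape(-1,2),z)[:,:2]
    (m,s,a)=cv2.minAreaRect((P*1000).astype(np.float32)); b=cv2.boxPoints((m,s,a))
    e=[b[1]-b[0],b[2]-b[1]]; L=max(e,key=np.linalg.norm)
    return np.round(m,1),np.round(s,1),round(np.degrees(np.arctan2(L[1],L[0]))%180,1)
E
python3 - <<'E'
from h import *
from plant import vision
for n in ("scene","top"):
    im=cv2.imread(f"pics/{n}0.png"); c=vision.get_calibration(n)
    hsv=cv2.cvtColor(im,cv2.COLOR_BGR2HSV); H,S,V=cv2.split(hsv)
    yy,xx=np.mgrid[:400,:640]
    cb,cp=((352,200),(215,280)) if n=="scene" else ((292,214),(425,165))
    nb=np.hypot(xx-cb[0],yy-cb[1])<42; npk=np.hypot(xx-cp[0],yy-cp[1])<85
    plate=nb&(V>110)
    pane=nb&(H>105)&(H<130)&(S>130)&(V>100)
    plate=cv2.morphologyEx(plate.astype(np.uint8),cv2.MORPH_CLOSE,np.ones((3,3)))
    teal=npk&(H>80)&(H<105)&(S>100)
    yel=npk&(H>20)&(H<40)&(S>50)&(V>150)
    white=npk&((V>120))
    for nm,m,z in(("plate",plate,.006),("pane",pane,.006),("teal",teal,.055),("yel",yel,.03)):
        print(n,nm,rect(c,m,z))
E
```

```text
scene plate (array([488.6,  81.9]), array([124.1,  82.4]), np.float32(20.4))
scene pane (array([492. ,  84.2]), array([87.2, 62.5]), np.float32(20.2))
scene teal (array([ 519.3, -212.6]), array([ 47. , 135.8]), np.float32(100.5))
scene yel (array([ 584.3, -200.4]), array([117.2,  87.8]), np.float32(10.4))
top plate (array([488.3,  81.3]), array([125.2,  85.1]), np.float32(20.4))
top pane (array([492. ,  82.9]), array([84.1, 59.4]), np.float32(20.3))
top teal (array([ 518. , -213.6]), array([ 44. , 134.1]), np.float32(101.0))
top yel (array([ 593.8, -199. ]), array([96.8, 83.8]), np.float32(10.4))
```

```bash
cat >> h.py <<'E'
PL=(np.array([.4885,.0815,0]),np.radians(20.4))
PK=(np.array([.5815,-.2010,.03]),np.radians(10.6))
GZ=.033  # grasp point above underside
def Rz(a): return R.from_euler('z',a).as_matrix()
def tool(pos,yaw,tilt,s):
    """plate pose (underside centre, yaw, tilt raising +x edge) -> TCP pos, quat"""
    Rp=Rz(yaw)@R.from_euler('y',-tilt).as_matrix()
    x=s*Rp[:,1]; z=-Rp[:,2]; Rt=np.c_[x,np.cross(z,x),z]
    q=R.from_matrix(Rt).as_quat()
    tcp=pos+Rp@[0,0,GZ]-Rt@[0,0,.006]
    return tcp,np.array([q[3],q[0],q[1],q[2]])
def inpk(ex,ez,tilt,s,y=0):
    c=np.array([ex+.06*np.cos(tilt),y,ez+.06*np.sin(tilt)])
    return tool(PK[0]+Rz(PK[1])@c,PK[1],tilt,s)
E
python3 - <<'E'
from h import *
from plant import vision,inverse_kinematics as ik
for n in ("scene","top"):
    im=cv2.imread(f"pics/{n}0.png"); c=vision.get_calibration(n); im=cv2.resize(im,None,fx=2,fy=2,interpolation=cv2.INTER_CUBIC)
    def box(T,x0,x1,y0,y1,z,col):
        P=T[0]+np.array([[x0,y0,z],[x1,y0,z],[x1,y1,z],[x0,y1,z]])@Rz(T[1]).T
        cv2.polylines(im,[np.int32(proj(c,P)*2+.5)],True,col,1)
    box(PL,-.06,.06,-.04,.04,.006,(0,255,0)); box(PL,-.02,.02,-.008,.008,.051,(0,255,255))
    box(PK,-.088,-.042,-.068,.068,.025,(0,0,255)); box(PK,-.068,.068,-.05,.05,0,(255,0,0)); box(PK,.068,.088,-.068,.068,.018,(255,0,255))
    a=im[300:700,280:800] if n=="scene" else im[200:560,500:960]
    cv2.imwrite(f"pics/{n}_ov.png",a)
for s in (1,-1):
    for nm,(p,q) in dict(above=tool(PL[0]+[0,0,.12],PL[1],0,s),g=tool(PL[0],PL[1],0,s),hov=inpk(-.032,.08,.31,s),i=inpk(-.032,.004,.31,s),e=inpk(-.061,.0,0,s)).items():
        print(s,nm,np.round(p,3),np.round(ik(p,q),2) if ik(p,q) is not None else None)
E
```

```text
1 above [0.488 0.082 0.159] [ 0.02  0.21  1.78 -0.    1.15 -1.9 ]
1 g [0.488 0.082 0.039] [ 0.02  0.35  1.95 -0.    0.85 -1.9 ]
1 hov [ 0.595 -0.199  0.165] [-0.56  0.27  1.73  0.26  0.93 -2.45]
1 i [ 0.595 -0.199  0.089] [-0.56  0.35  1.83  0.31  0.75 -2.51]
1 e [ 0.581 -0.201  0.069] [-0.45  0.46  1.65 -0.    1.04 -2.2 ]
-1 above [0.488 0.082 0.159] [ 0.02  0.21  1.78 -0.    1.15  1.24]
-1 g [0.488 0.082 0.039] [ 0.02  0.35  1.95 -0.    0.85  1.24]
-1 hov [ 0.595 -0.199  0.165] [-0.56  0.27  1.73  0.26  0.93  0.7 ]
-1 i [ 0.595 -0.199  0.089] [-0.56  0.35  1.83  0.31  0.75  0.63]
-1 e [ 0.581 -0.201  0.069] [-0.45  0.46  1.65 -0.    1.04  0.94]
```

View pics/scene_ov.png

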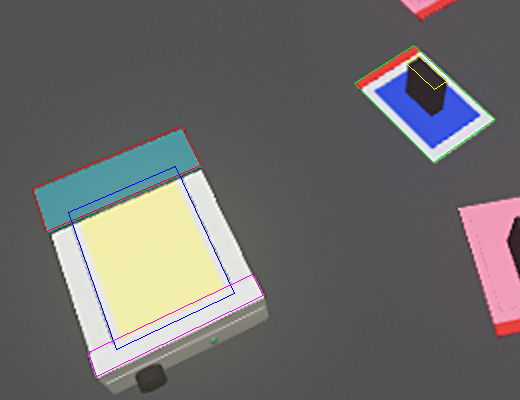

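View pics/top_ov.png

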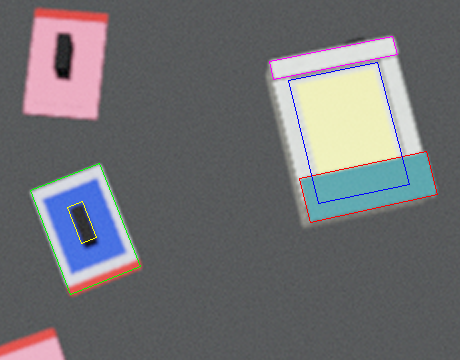

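The wireframes line up with the plate and base in both views: plate block at scene-crop (427,80), lip at (120,180). I'll grasp now.

```bash
python3 - <<'E'
from h import *
from plant import r,gripper_to,vision,telemetry as t
s=-1
gripper_to(.05,30)
p,q=tool(PL[0]+[0,0,.09],PL[1],0,s); r.move_to(p,q); print(t.current_t())
p,q=tool(PL[0],PL[1],0,s); print(r.move_l(p,vel=.12,guard=15))
gripper_to(0.0,30); print(t.current_opening(),t.current_ee_pos()-p,t.current_t())
p,q=tool(PL[0]+[0,0,.13],PL[1],0,s); r.move_l(p,vel=.15)
p,q=inpk(-.032,.09,.31,s); r.move_to(p,q)
print(t.current_t(),t.current_opening(),t.current_wrist_force(),t.current_ee_pos()-p)
for n in("scene","top"):
    cv2.imwrite(f"pics/{n}1.png",vision.snapshot(n)[:,:,::-1])
E
```

```text
3.6333
False
0.015535147974774257 [ 8.90718985e-05 -1.85603557e-05  1.99862025e-04] 5.1583
7.325 0.015990712770879708 [-0.29774478  1.19538556 -0.30770954] [-0.000477    0.00131346 -0.00055584]
```

```bash
python3 - <<'E'
from h import *
from plant import vision
out=[]
for n,sl in(("scene",np.s_[80:380,100:400]),("top",np.s_[60:330,250:550])):
    im=cv2.imread(f"pics/{n}1.png"); c=vision.get_calibration(n); im=cv2.resize(im,None,fx=2,fy=2,interpolation=cv2.INTER_CUBIC)
    ti=.31; Rp=Rz(PK[1])@R.from_euler('y',-ti).as_matrix()
    o=PK[0]+Rz(PK[1])@np.array([-.032+.06*np.cos(ti),0,.09+.06*np.sin(ti)])
    for z in(0,.006):
        P=o+np.array([[-.06,-.04,z],[.06,-.04,z],[.06,.04,z],[-.06,.04,z]])@Rp.T
        cv2.polylines(im,[np.int32(proj(c,P)*2+.5)],True,(0,255,0),1)
    y,x=sl; cv2.imwrite(f"pics/{n}1_ov.png",im[2*y.start:2*y.stop,2*x.start:2*x.stop])
E
```

```text
(no output)
```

View pics/scene1_ov.png

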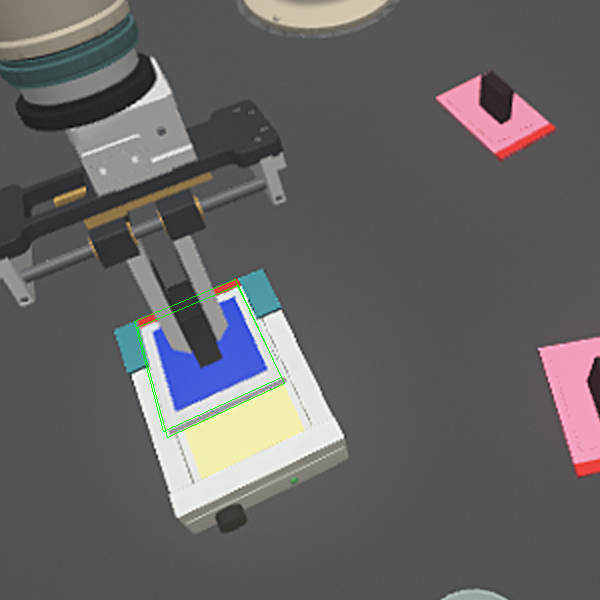

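View pics/top1_ov.png

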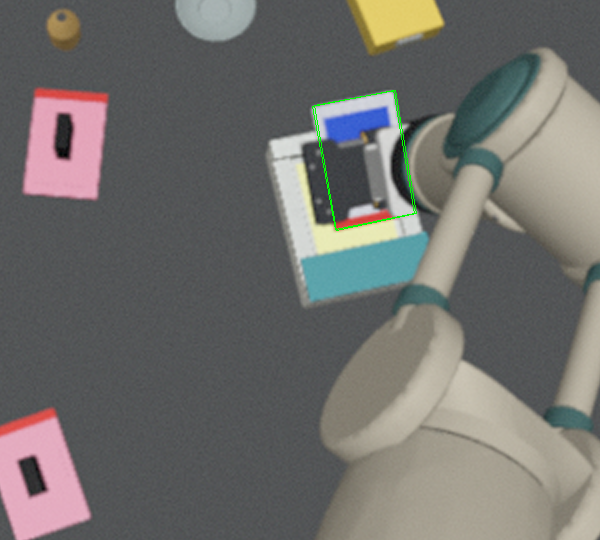

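The held plate matches the prediction to 1–2 mm, with the red edge at scene-crop (190,300). Next: descend, tuck and lower under guard.

```bash
python3 - <<'E'
from h import *
from plant import r,gripper_to,vision,telemetry as t
s=-1
def go(ex,ez,ti,vel,guard):
    p,q=inpk(ex,ez,ti,s); g=r.move_l(p,rot=q,vel=vel,guard=guard)
    print((ex,ez,ti),g,np.round(t.current_t(),2),np.round((t.current_ee_pos()-p)*1e3,1),np.round(t.current_wrist_force(),1)); return g
ok=not go(-.032,.02,.31,.1,10) and not go(-.032,.004,.31,.06,10) and not go(-.061,.004,.31,.05,10)
r.hold(.2)
cv2.imwrite("pics/scene2.png",vision.snapshot("scene")[80:380,100:400,::-1])
if ok:
    for ti in(.2,.1,.03,0):
        if go(-.061,.003,ti,.03,12): break
    else:
        go(-.061,-.002,0,.02,5)
    r.hold(.2); print(t.current_opening(),t.current_wrist_force())
cv2.imwrite("pics/scene3.png",vision.snapshot("scene")[80:380,100:400,::-1])
im=np.hstack([cv2.imread("pics/scene2.png"),cv2.imread("pics/scene3.png")]);cv2.imwrite("pics/s23.png",im)
E
```

```text
(-0.032, 0.02, 0.31) False 8.28 [ 0.6 -0.2  0.6] [-0.4 -0.1 -0.5]
(-0.032, 0.004, 0.31) False 8.69 [-0.3  0.2 -0.6] [ 0.7 -0.4 -1.6]
(-0.061, 0.004, 0.31) False 9.43 [ 0.1 -0.3  0.2] [ 0.3 -0.5 -1.1]
(-0.061, 0.003, 0.2) False 10.11 [ 0.1  0.5 -0.3] [ 0.3  0.2 -1.6]
(-0.061, 0.003, 0.1) False 10.5 [-0.4  0.3 -0.3] [-0.5 -0.6 -0.6]
(-0.061, 0.003, 0.03) False 10.82 [-0.4  0.2 -0.1] [ 0.1 -0.7 -1.6]
(-0.061, 0.003, 0) False 11.07 [-0.3  0.  -0. ] [-1.2  0.5 -1.3]
(-0.061, -0.002, 0) True 11.32 [-0.1 -0.2  2.1] [-0.1 -0.   3.8]
0.01578700204776786 [-2.01619732 -1.15426212  5.63317016]
```

View pics/s23.png

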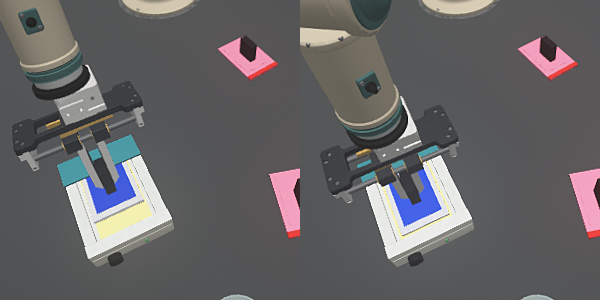

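On the left the tilted plate is tucked under the lip. On the right it's flat, and contact came at the predicted floor height. Now I'll release and retreat.

```bash
python3 - <<'E'
from h import *
from plant import r,gripper_to,vision,models,telemetry as t
gripper_to(.045)
p=t.current_ee_pos(); r.move_l(p+[0,0,.12],vel=.1)
r.move_to([.30,-.42,.28],t.current_tool_rot())
r.hold(.3)
for n,sl in(("scene",np.s_[80:380,100:400]),("top",np.s_[60:330,250:550])):
    im=vision.snapshot(n)[:,:,::-1].copy()
    cv2.imwrite(f"pics/{n}4.png",cv2.resize(im[sl],None,fx=2,fy=2))
    for m in("blue_plate","blue_plate_red_edge","amber_plate"):
        for d in models.mark_of(m,n):
            print(n,m,d['score'],np.round(d['at'],4),"pk mm",np.round(Rz(-PK[1])@(d['at']-PK[0])*1e3,1))
    c=vision.get_calibration(n); H,S,V=cv2.split(cv2.cvtColor(im,cv2.COLOR_BGR2HSV))
    yy,xx=np.mgrid[:400,:640]; cp=(215,280) if n=="scene" else (425,165)
    print("pane",rect(c,(np.hypot(xx-cp[0],yy-cp[1])<85)&(H>105)&(H<130)&(S>130)&(V>100),.036))
print(t.current_t(),t.current_ee_pos(),t.current_wrist_force())
E
```

```text
scene blue_plate 0.81 [0.6708 0.0983 0.0035] pk mm [142.8 277.8 -26.5]
scene blue_plate 0.63 [ 0.5803 -0.1989  0.0295] pk mm [-0.8  2.3 -0.5]
scene blue_plate 0.59 [ 0.3147  0.1372 -0.0005] pk mm [-200.   381.5  -30.5]
scene blue_plate_red_edge 0.97 [ 0.5208 -0.2146  0.0267] pk mm [-62.2  -2.2  -3.3]
scene blue_plate_red_edge 0.97 [ 0.7325  0.095  -0.003 ] pk mm [202.9 263.2 -33. ]
scene blue_plate_red_edge 0.58 [ 0.371   0.1553 -0.0018] pk mm [-141.4  388.9  -31.8]
scene amber_plate 0.63 [ 0.5851  0.2559 -0.0007] pk mm [ 87.6 448.4 -30.7]
pane (array([ 583.6, -200.1]), array([87.4, 63.7]), np.float32(10.7))
top blue_plate 0.94 [ 0.5777 -0.2005  0.0289] pk mm [-3.6  1.2 -1.1]
top blue_plate 0.83 [0.6692 0.0984 0.002 ] pk mm [141.3 278.2 -28. ]
top blue_plate 0.81 [ 0.3172  0.138  -0.0015] pk mm [-197.4  381.8  -31.5]
top blue_plate_red_edge 0.98 [ 7.339e-01  9.630e-02 -5.000e-04] pk mm [204.5 264.2 -30.5]
top blue_plate_red_edge 0.73 [ 0.5226 -0.2092  0.0264] pk mm [-59.4   2.8  -3.6]
top amber_plate 0.6 [0.585  0.2601 0.0017] pk mm [ 88.3 452.6 -28.3]
pane (array([ 584.9, -200.6]), array([82.7, 60.4]), np.float32(10.6))
15.6333 [ 0.29996654 -0.41999889  0.28000133] [-0.65666863  0.30446135 -0.54123188]
```

View pics/scene4.png

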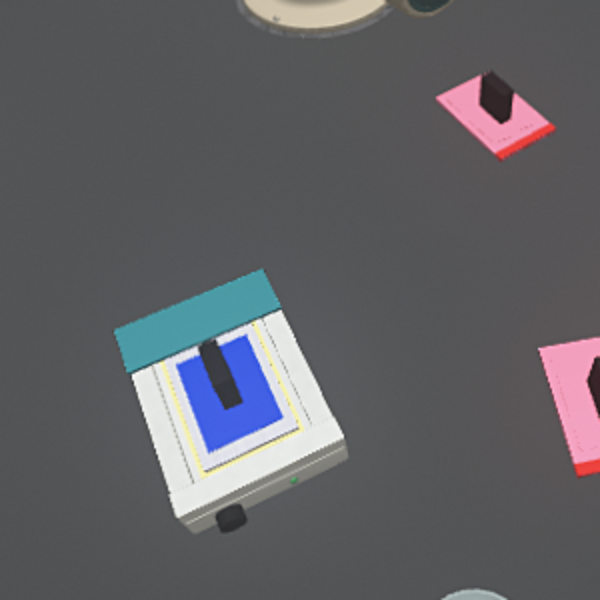

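View pics/top4.png

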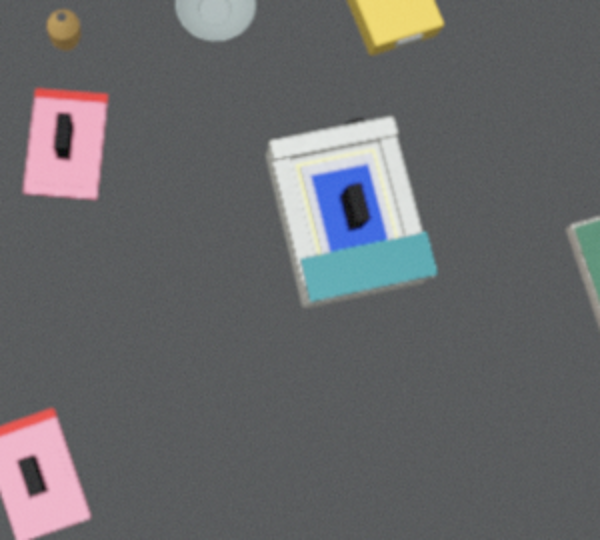

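The plate lies flat and centred, with the red edge hidden under the lip (block at scene-crop (220,375), top-crop (355,205)). The amber plate hasn't moved.

```bash
python3 -c "
from plant import r; r.sign_off()"
```

```text
the job is handed in; nothing more can be done
```

I fitted the blue plate into the pocket and handed the job in; sign-off gave no verdict. I gripped it by its block and tilted it about 18°. Then I tucked the red edge under the lip, lowered the plate flat onto the lit floor while still gripping it, let go and moved the arm clear.

**Blue plate:** Both cameras put its centre within about 4 mm of the pocket centre and its direction within about 0.2°. The red edge reads about 59–62 mm from the pocket centre towards the lip, under it as required. The plate touched the floor at the expected height.

**Amber plate:** It reads about 3 mm or less from where it started, which is within the measuring error.

**Time:** The arm was clear at 15.6 s of the 38 s allowed.

**Disagreements:** The red-edge height came out about 3.5 mm below the floor, which is within the networks' error, and the pictures show the plate flat. The networks also picked up the two pink look-alikes, which I ignored. No checks failed.

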